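Final touch check of the repaired lantern

TASK

Check the repaired lantern: with the fingertips, lightly touch the brass cap on top of the lantern with the green hood so that the cap sinks a little, and let it spring back. Then log the result by pressing the green button on the grey test box fully down, gently, and draw back clear of everything. Do not press the other two buttons, leave the other lanterns, the glass globe and the screwdriver untouched, and do not shift, tip or lift any lantern.

Things in the scene. Friction and masses are not known exactly. Their poses are not given: they have to be found in the camera images.
- lantern_green: The repaired rechargeable LED camping lantern, loose, about 0.6 kg, standing upright on the bench: dark base 100 mm across, white globe 62 mm across, hood painted green (86 mm across, its flat top 146 mm above the bench), springy brass cap in the middle of the hood. Origin: centre of its underside; z up. The thin wire bail is folded down at its side.
- cap_green_top (a point): Centre of the top face of the brass cap on the green lantern: a flat disc 28 mm across, 166 mm above the bench, standing 20 mm proud of the hood; point z up.
- cap_green (a joint): How far the brass cap of the green lantern is pushed in, m: 0 = up, at most 0.006. A light spring: starts to sink at 0.7 N, 0.7 N more per mm, about 4.9 N at the bottom; springs back by itself.
- lantern_blue: Another customer's rechargeable LED camping lantern, loose, about 0.6 kg, standing upright on the bench: dark base 100 mm across, white globe 62 mm across, hood painted blue (86 mm across, its flat top 146 mm above the bench), springy brass cap in the middle of the hood. Origin: centre of its underside; z up. The thin wire bail is folded down at its side.
- cap_blue_top (a point): Centre of the top face of the brass cap on the blue lantern: a flat disc 28 mm across, 166 mm above the bench, standing 20 mm proud of the hood; point z up.
- cap_blue (a joint): How far the brass cap of the blue lantern is pushed in, m: 0 = up, at most 0.006. A light spring: starts to sink at 0.7 N, 0.7 N more per mm, about 4.9 N at the bottom; springs back by itself.
- lantern_yellow: Another customer's rechargeable LED camping lantern, loose, about 0.6 kg, standing upright on the bench: dark base 100 mm across, white globe 62 mm across, hood painted yellow (86 mm across, its flat top 146 mm above the bench), springy brass cap in the middle of the hood. Origin: centre of its underside; z up. The thin wire bail is folded down at its side.
- cap_yellow_top (a point): Centre of the top face of the brass cap on the yellow lantern: a flat disc 28 mm across, 166 mm above the bench, standing 20 mm proud of the hood; point z up.
- cap_yellow (a joint): How far the brass cap of the yellow lantern is pushed in, m: 0 = up, at most 0.006. A light spring: starts to sink at 0.7 N, 0.7 N more per mm, about 4.9 N at the bottom; springs back by itself.
- tester: Grey test box fixed to the bench, 140 x 200 mm (its x, y), top face 49 mm above the bench, origin at the centre of its footprint. Along its edge nearest the robot, 30 mm to the robot's side of its middle, a row of three round push buttons 60 mm apart along its y (green, red, yellow, in any order); on the other half a small dark screen and two low sockets (under 5 mm).
- btn_pass_top (a point): Centre of the top face of the green button (pass) on the test box: 26 mm across, pressed straight down; 71 mm above the bench, 10 mm proud of its round black housing (42 mm across).
- btn_pass (a joint): How far the green button is pressed, m: 0 = up, 0.006 = fully down, which takes about 4 N (it starts to move at 1.2 N); it springs back by itself.
- btn_fail_top (a point): Centre of the top face of the red button (fail) on the test box: 26 mm across, pressed straight down; 71 mm above the bench, 10 mm proud of its round black housing (42 mm across).
- btn_fail (a joint): How far the red button is pressed, m: 0 = up, 0.006 = fully down, which takes about 4 N (it starts to move at 1.2 N); it springs back by itself.
- btn_retest_top (a point): Centre of the top face of the yellow button (retest) on the test box: 26 mm across, pressed straight down; 71 mm above the bench, 10 mm proud of its round black housing (42 mm across).
- btn_retest (a joint): How far the yellow button is pressed, m: 0 = up, 0.006 = fully down, which takes about 4 N (it starts to move at 1.2 N); it springs back by itself.
- tray: Shallow steel tray fixed to the bench, 90 x 180 mm, 22 mm high, near the robot; origin at the centre of its underside.
- globe: Loose spare glass globe standing in the tray, 60 mm across, 75 mm tall, open at the top; origin at the centre of its underside.
- screwdriver: Loose screwdriver with an orange handle lying on the bench near the robot, 190 mm long along its x; graspable, but not needed.

How it is judged (in metres and radians):
On the way, in this order (a step that is already met when the one before it is completed fails the run):
1. the brass cap of the green lantern is touched by the fingers and sunk at least 1 mm (value of joint cap_green above 0.001 m and contact force between the fingers and lantern_green above 0.5 N), for 0.1 s.
2. the fingers have left the green lantern and its cap is up again (value of joint cap_green below 0.0006 m and contact force between the fingers and lantern_green below 0.05 N), for 0.1 s.
3. the green button is pressed down by the fingers at least 4.5 of its 6 mm (value of joint btn_pass above 0.0045 m and contact force between the fingers and anything else above 0.5 N), for 0.05 s.
At the end, for the whole second after the job is handed in: All caps and buttons are up again (within 1 mm), every lantern, the globe and the screwdriver stand or lie within 15 mm of where they began, lanterns and globe upright within 0.1 rad, lanterns at rest (value of joint each of cap_green, cap_blue, cap_yellow, btn_pass, btn_fail, btn_retest below 0.001 m and distance of each of lantern_green, lantern_blue, lantern_yellow, globe, screwdriver from where it was at the start of the episode below 0.015 m and angle between each of lantern_green, lantern_blue, lantern_yellow, globe's own z axis and vertical below 0.1 rad and linear speed of each of lantern_green, lantern_blue, lantern_yellow below 0.01 m/s); the robot touches nothing.
It fails at once if the robot presses on anything harder than 25 N (contact force between any of the fingers, the arm and anything else above 25 N).
It fails at once if another lantern is touched (contact force between any of the fingers, the arm and lantern_blue above 1 N or contact force between any of the fingers, the arm and lantern_yellow above 1 N or value of joint any of cap_blue, cap_yellow above 0.0015 m).
It fails at once if the red or the yellow button is pressed (value of joint any of btn_fail, btn_retest above 0.001 m).
It fails at once if a lantern is lifted, tipped or shifted by more than 15 mm (height (world z) of any of lantern_green, lantern_blue, lantern_yellow above 0.006 m or angle between any of lantern_green, lantern_blue, lantern_yellow's own z axis and vertical above 0.15 rad or distance of any of lantern_green, lantern_blue, lantern_yellow from where it was at the start of the episode above 0.015 m).
It fails at once if the globe or the screwdriver is touched or moved (contact force between any of the fingers, the arm and globe above 1 N or contact force between any of the fingers, the arm and screwdriver above 1 N or distance of any of globe, screwdriver from where it was at the start of the episode above 0.015 m).
It also fails if it takes over 58 s, if anything falls off the work surface, if the arm or the gripper's body presses on something with over 40 N, if the wrist force passes 120 N, or if a joint passes its speed limit or range.

ROBOT

A 6-joint arm with a two-finger parallel gripper is mounted at the origin on the work surface. World frame = base frame: x ahead of the robot, y to its left, z up, the work surface at z = 0. Lengths are in mm, angles in rad, forces in N, time in s.
With the tool pointing down it reaches from about 300 to 775 mm from the base axis. Payload 14.6 kg.
Tool frame: the origin (TCP) lies on the centre line of the jaws, within the pads' length; the fingertips stand 11 mm ahead of it and the grasp point (between the pads) lies 8 mm behind it; z points along the fingers, y is the line along which they close (so a half turn about z gives the same grasp; the last joint's range is limited). The gripper opens to 94 mm and grips with 3 to 60 N. Pads are 16 mm wide; open, the fingers measure 119 mm over their backs; the gripper's body (75 mm by 177 mm) begins 78 mm behind the grasp point.
Start: joints at [1.17, 0.3, 1.521, -0, 1.321, -0.067], TCP at [180.197, 519.633, 216.446] pointing down, gripper open.
Joint ranges: [-3.03, 3.03], [-0.79, 2.21], [0.23, 2.52], [-1.04, 4.18], [0, 3.07], [-2.55, 2.55]. Speed limits (rad/s): [2.22, 2.22, 2.57, 3.14, 3.14, 3.14].

INTERFACE

Orientations are given as a rotation vector (axis times angle).
In Python, from rig import readout, snapshot, camera_info, robot gives the robot as it stands. The module is installed in compiled form; this text tells all that it offers.
- The arm moves only by the shell command python3 -m inch 'ROWS' [FORCE]. ROWS is JSON, one flat list of numbers, 7 for each row, row after row: the turn, a rotation vector about the tool's x, y, z scaled (see below), then the shift along the tool's x, y, z scaled (see below), then the closure, from -1 (fully open) to 1 (shut). A call has 1 to 5 rows; each row is the pose to reach, as a shift and turn from the pose commanded when the call began, along the tool's axes at that moment, turning the shorter way round; what a row does not reach only later rows make up. The controller multiplies each number of a shift by 30 cm and each number of a turn by pi rad. A row lasts 1/8 s, in which the tool goes at most 62.5 mm and 10.7 degrees, less where a joint would pass 70% of its speed; a pose out of reach is approached as far as the arm can. A call with a number of a shift or a turn outside -1 to 1 is refused whole. A call with a gripper value outside its range is refused whole. The fingers move at their own pace and stop on an object; FORCE is the grip in N (left out, the last holds). Time passes only in rows, so rows that repeat a pose let the fingers close. It gives the time, the measured TCP pose, the force, the opening and the grip force at its end, in the units of the state.
- readout.get_obs(): the state, without advancing time (a new reading comes with each control period).
- snapshot(name): name is "scene" or "side" or "wrist"; returns the picture (420x560x3 uint8, blue, green, red); there is no depth.
- camera_info(name): a dict with "fx", "fy", "cx", "cy" (pixels), "cam_to_world" (4x4, takes a point from camera to world coordinates). Camera axes: x right, y down, z forward; pixel columns grow to the right and rows downward; lengths in mm; the calibration is good to about 2 mm. A picture is of the moment at which its call begins: read the wrist's pose just before it. camera_info takes no time and is no camera call; for the wrist camera it gives the pose at the moment of the call.
- robot.sign_off(): hands the job in; it is judged then, once.
The state is a dict: "time_s": time; "q": joint angles; "qvel": joint speeds; "tau": joint torques, N m; "tcp_pos": TCP position; "tcp_rot": TCP orientation; "contact_force": force on the tool from outside, world axes, zero at the start; "wrist_torque": the same for the moment, N m; "finger_gap": finger opening in mm; "grasp_force": force on a finger pad.
Only numpy, scipy, OpenCV 4.12 (cv2) and the standard library are available. Lean on these libraries where they do the work, as an engineer would, in place of code of your own. Each camera call takes 0.05 s, during which the arm holds its last target. There are 200 camera calls.

## Working session

There is one attempt and no reset: what is moved stays moved. The work goes in short steps, Python scripts to look and compute and a shell command to move; the robot and the scene stay as the last step left them, time stands still between calls to the robot, and variables do not carry over. Pictures are saved under pics/ and viewed, at most 10 in all, crops included, and the job is handed in when it is done.

```bash
mkdir -p pics
python3 - <<'E'
from rig import readout, snapshot, camera_info
import cv2
o=readout.get_obs();print({k:o[k] for k in("time_s","tcp_pos","tcp_rot","finger_gap","contact_force")})
for n in("scene","side"):
    cv2.imwrite(f"pics/{n}.png",snapshot(n));print(camera_info(n))
E
```

```text
{'time_s': 0.0, 'tcp_pos': array([180.1073534 , 519.40255823, 215.86512843]), 'tcp_rot': array([-5.21867174e-01, -3.09769195e+00,  1.82963714e-03]), 'finger_gap': 94.11849675131576, 'contact_force': array([-0.23482638,  0.77369488, -0.89549014])}
{'fx': 411.6426645576591, 'fy': 411.6426645576591, 'cx': 281.2568490493435, 'cy': 209.24725338906518, 'cam_to_world': array([[-2.79878992e-01,  6.80065421e-01, -6.77627311e-01,
         1.11577454e+03],
       [ 9.59781435e-01,  1.81976351e-01, -2.13785416e-01,
         1.73950220e+02],
       [-2.20759234e-02, -7.10208160e-01, -7.03645524e-01,
         7.73119774e+02],
       [ 0.00000000e+00,  0.00000000e+00,  0.00000000e+00,
         1.00000000e+00]])}
{'fx': 444.08325887418215, 'fy': 444.08325887418215, 'cx': 276.5634946391321, 'cy': 212.798927159536, 'cam_to_world': array([[ 9.22623214e-01, -2.81930143e-01,  2.63214359e-01,
         2.35066551e+02],
       [-3.85170046e-01, -6.37617589e-01,  6.67149043e-01,
        -6.80380287e+02],
       [-2.02593202e-02, -7.16909481e-01, -6.96871836e-01,
         8.47813192e+02],
       [ 0.00000000e+00,  0.00000000e+00,  0.00000000e+00,
         1.00000000e+00]])}
```

View pics/scene.png

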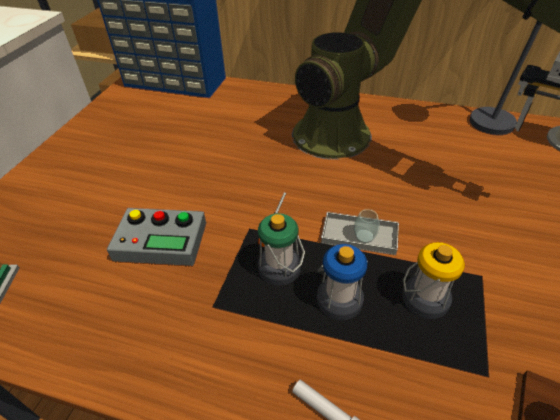

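View pics/side.png

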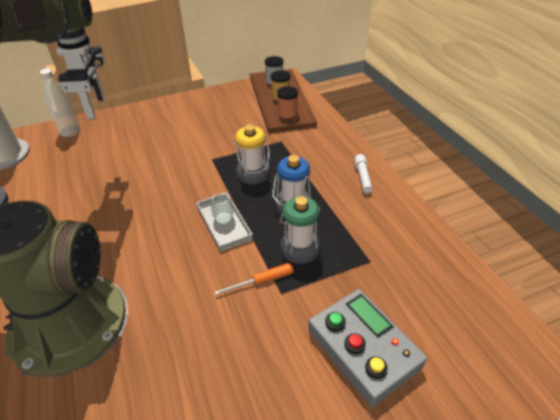

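The scene view has the green cap near (278,221) and the green button near (184,217). In the side view they are near (301,202) and (336,319). I'll enlarge both.

Run:
```python
import cv2,numpy as np
def c(n,x,y):
    m=cv2.imread(f"pics/{n}.png")[y:y+40,x:x+50]; return cv2.resize(m,(400,300) if 0 else (375,300),interpolation=cv2.INTER_CUBIC)
a=np.vstack([np.hstack([c("scene",253,201),c("side",276,183)]),np.hstack([c("scene",159,197),c("side",311,299)])])
cv2.imwrite("pics/crop.png",a)
```

```text
(no output)
```

View pics/crop.png

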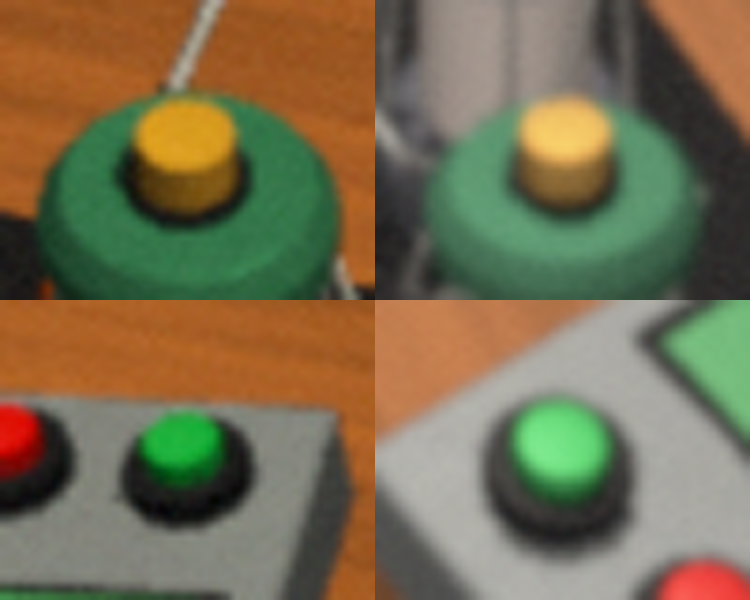

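The enlarged tops are centred at: cap in scene (277.3,218.5) and side (300.9,199.9); button in scene (182.7,215.0) and side (335.4,317.3). The other caps and buttons come from the full pictures, less exactly.

```bash
cat > h.py <<'E'
from rig import readout, snapshot, camera_info
import numpy as np
from scipy.spatial.transform import Rotation as R
def ray(n,u,v):
    k=camera_info(n);M=np.array(k["cam_to_world"])
    return M[:3,3],M[:3,:3]@np.array([(u-k["cx"])/k["fx"],(v-k["cy"])/k["fy"],1])
def atz(n,u,v,z):
    o,d=ray(n,u,v); return o+d*(z-o[2])/d[2]
def plan(target):   # shift in tool axes, scaled
    o=readout.get_obs(); return (R.from_rotvec(o["tcp_rot"]).inv().apply(np.array(target)-o["tcp_pos"]))/300
E
python3 - <<'E'
from h import *
np.set_printoptions(precision=3,suppress=True)
for nm,z,s,d in(("cap",166,(277.3,218.5),(300.9,199.9)),("btn",71,(182.7,215),(335.4,317.3)),("red",71,(160,216),(355,341)),("blue",166,(346,252),(294,159)),("yel",166,(443,253),(250,129))):
    print(nm,atz("scene",*s,z),atz("side",*d,z))
o=readout.get_obs();print(R.from_rotvec(o["tcp_rot"]).as_matrix())
E
```

```text
cap [559.076 -10.803 166.   ] [559.244 -11.251 166.   ]
btn [ 519.893 -263.247   71.   ] [ 520.567 -263.393   71.   ]
red [ 537.245 -314.925   71.   ] [ 530.227 -325.07    71.   ]
blue [609.621 139.795 166.   ] [607.436 133.655 166.   ]
yel [564.52  314.728 166.   ] [552.901 305.765 166.   ]
[[-0.945  0.328 -0.   ]
 [ 0.328  0.945 -0.001]
 [ 0.    -0.001 -1.   ]]
```

```bash
python3 -m inch '[0,0,0,-0.1,-0.07,0,1, 0,0,0,-0.25,-0.18,0,1, 0,0,0,-0.42,-0.3,0,1, 0,0,0,-0.58,-0.41,0,1, 0,0,0,-0.7,-0.5,0,1]' 10 && python3 -m inch '[0,0,0,-0.15,-0.1,0,1, 0,0,0,-0.32,-0.23,0,1, 0,0,0,-0.48,-0.35,0,1, 0,0,0,-0.62,-0.45,0,1, 0,0,0,-0.7,-0.5,0,1]'
python3 -c "
from h import *
print(plan([559.2,-11.1,190]),readout.get_obs()['finger_gap'])"
```

```text
time_s: 0.72
tcp_pos: [330.3, 307.2, 216.4]
tcp_rot: [-0.523, -3.098, 0.0]
contact_force: [-0.1, 1.1, 0.5]
finger_gap: 47.3
grasp_force: 0.0
time_s: 1.35
tcp_pos: [479.6, 96.4, 216.1]
tcp_rot: [-0.525, -3.097, 0.0]
contact_force: [0.7, -0.0, -0.7]
finger_gap: 0.3
grasp_force: 0.0
[-0.3687514  -0.25090895  0.08708004] 0.2654488360579288
```

```bash
python3 -m inch '[0,0,0,-0.12,-0.08,0,1, 0,0,0,-0.24,-0.16,0,1, 0,0,0,-0.33,-0.23,0.03,1, 0,0,0,-0.369,-0.251,0.06,1, 0,0,0,-0.369,-0.251,0.06,1]'
python3 -c "
from h import *
import cv2
for i in range(3):print(plan([559.2,-11.1,177]),readout.get_obs()['contact_force']);im=snapshot('side')
cv2.imwrite('pics/c2.png',cv2.resize(im[100:300,200:400],(600,600)))"
```

```text
time_s: 1.98
tcp_pos: [558.3, -8.7, 197.3]
tcp_rot: [-0.522, -3.096, 0.0]
contact_force: [-0.4, 0.3, 0.9]
finger_gap: 0.3
grasp_force: 0.0
[-0.00565816 -0.0064654   0.0678174 ] [-0.37830726  0.30615486  0.89309612]
[-0.00633191 -0.00809622  0.07021559] [0.08810852 0.64192127 0.59484424]
[-0.00642213 -0.00896862  0.07181631] [-0.10792981 -0.24653558  0.06318611]
```

View pics/c2.png

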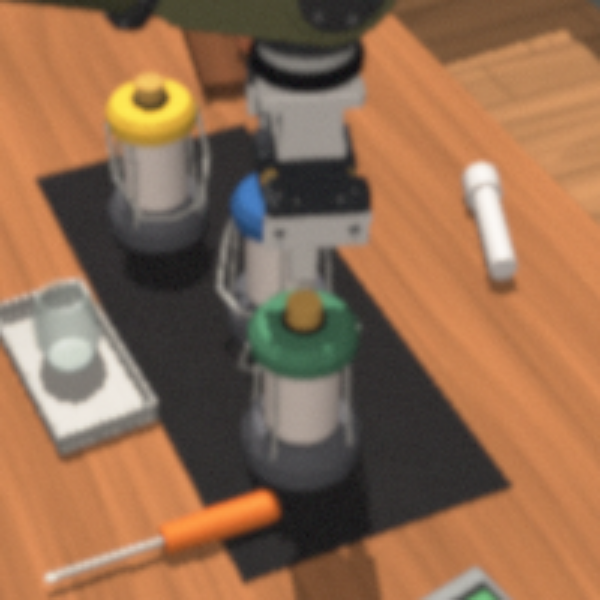

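The closed fingers hang straight above the cap, which sits at about (305,305) in this crop. The residual is about 3 mm, so I correct that and go down slowly.

```bash
python3 -m inch '[0,0,0,-0.006,-0.008,0.02,1, 0,0,0,-0.006,-0.008,0.04,1, 0,0,0,-0.006,-0.008,0.055,1, 0,0,0,-0.006,-0.008,0.06,1, 0,0,0,-0.006,-0.008,0.06,1]'
python3 -m inch '[0,0,0,0,0,0.004,1, 0,0,0,0,0,0.008,1, 0,0,0,0,0,0.011,1, 0,0,0,0,0,0.011,1,0,0,0,0,0,0.011,1]'
python3 -c "
from h import *
for i in range(3):print(plan([559.2,-11.1,174.5])*300,readout.get_obs()['contact_force']);im=snapshot('side')"
```

```text
time_s: 2.75
tcp_pos: [559.6, -11.7, 180.4]
tcp_rot: [-0.522, -3.098, -0.0]
contact_force: [0.1, -1.1, 0.5]
finger_gap: 0.5
grasp_force: 0.0
time_s: 3.38
tcp_pos: [559.5, -11.7, 177.2]
tcp_rot: [-0.522, -3.098, 0.0]
contact_force: [-0.6, -0.1, 1.1]
finger_gap: 0.5
grasp_force: 0.3
[0.51381652 0.43232189 2.69170069] [-0.64835921 -0.13253725  1.09604407]
[0.55610385 0.44755326 2.73493963] [-0.06657623 -0.16723671 -0.58505059]
[0.54612705 0.44580446 2.72732393] [-0.64913397  0.0320804  -0.29103982]
```

```bash
python3 -m inch '[0,0,0,0,0,0.004,1, 0,0,0,0,0,0.008,1, 0,0,0,0,0,0.01,1, 0,0,0,0,0,0.01,1,0,0,0,0,0,0.01,1]'
python3 -c "
from h import *
import cv2
for i in range(4):print(readout.get_obs()['tcp_pos'],readout.get_obs()['contact_force']);im=snapshot('side')"
```

```text
time_s: 4.15
tcp_pos: [559.6, -11.7, 174.2]
tcp_rot: [0.522, 3.098, -0.0]
contact_force: [-0.6, 0.0, 3.0]
finger_gap: 0.2
grasp_force: 1.3
[559.60879315 -11.70668429 174.23666945] [-0.64513911  0.0433037   2.98060574]
[559.61094874 -11.69278173 174.25612345] [-0.93394398  0.55897124  2.91042364]
[559.59946094 -11.69294327 174.21616821] [ 0.10911322 -0.31370925  3.34108502]
[559.5953267  -11.70168366 174.20360932] [-0.56784827 -0.08976353  2.20862002]
```

A steady force of about 2.8 N means the cap has sunk about 3 mm, so I lift off.

```bash
python3 -m inch '[0,0,0,0,0,-0.01,1, 0,0,0,0,0,-0.04,1, 0,0,0,0,0,-0.09,1, 0,0,0,0,0,-0.13,1,0,0,0,0,0,-0.14,1]'
python3 -c "
from h import *
for i in range(3): im=snapshot('side')
o=readout.get_obs();print(o['tcp_pos'],o['contact_force'],plan([520.2,-263.3,216]))"
```

```text
time_s: 4.97
tcp_pos: [559.9, -11.7, 217.4]
tcp_rot: [0.522, 3.096, 0.0]
contact_force: [-0.9, -0.6, -0.2]
finger_gap: 0.5
grasp_force: 0.0
[559.47278045 -11.66159513 215.99598566] [ 0.23118968 -0.38303892 -0.48406091] [-1.51081206e-01 -8.35397047e-01 -1.18045878e-06]
```

```bash
python3 -m inch '[0,0,0,-0.02,-0.12,0,1, 0,0,0,-0.055,-0.3,0,1, 0,0,0,-0.09,-0.5,0,1, 0,0,0,-0.125,-0.69,0,1, 0,0,0,-0.151,-0.835,0,1]'
python3 -c "
from h import *
import cv2
for i in range(4): im=snapshot('side')
o=readout.get_obs();print(o['tcp_pos'],o['q'],plan([520.2,-263.3,92]))"
```

```text
time_s: 5.75
tcp_pos: [519.4, -265.3, 215.6]
tcp_rot: [-0.523, -3.097, -0.0]
contact_force: [0.2, -0.4, 0.4]
finger_gap: 0.3
grasp_force: 0.0
[ 519.94903287 -263.44202689  215.48186114] [-5.31872433e-01  3.74819165e-01  1.42360901e+00  1.62987061e-04
  1.34432274e+00 -1.76757552e+00] [-0.00108908  0.00056492  0.4116055 ]
```

```bash
python3 -m inch '[0,0,0,0,0,0.1,1, 0,0,0,0,0,0.22,1, 0,0,0,0,0,0.33,1, 0,0,0,0,0,0.39,1, 0,0,0,0,0,0.411,1]'
python3 -c "
from h import *
import cv2
for i in range(4): im=snapshot('side')
o=readout.get_obs();print(o['tcp_pos'],o['contact_force'],plan([520.2,-263.3,82]))
cv2.imwrite('pics/b.png',cv2.resize(im[220:420,250:450],(600,600)))"
```

```text
time_s: 6.58
tcp_pos: [520.4, -262.5, 92.3]
tcp_rot: [-0.52, -3.097, -0.0]
contact_force: [-0.3, 0.7, 0.1]
finger_gap: 0.9
grasp_force: 0.0
[ 520.81230442 -263.32561163   93.96570592] [-0.74331198 -0.32313929 -0.16048384] [ 0.00202157 -0.00057668  0.0398826 ]
```

View pics/b.png

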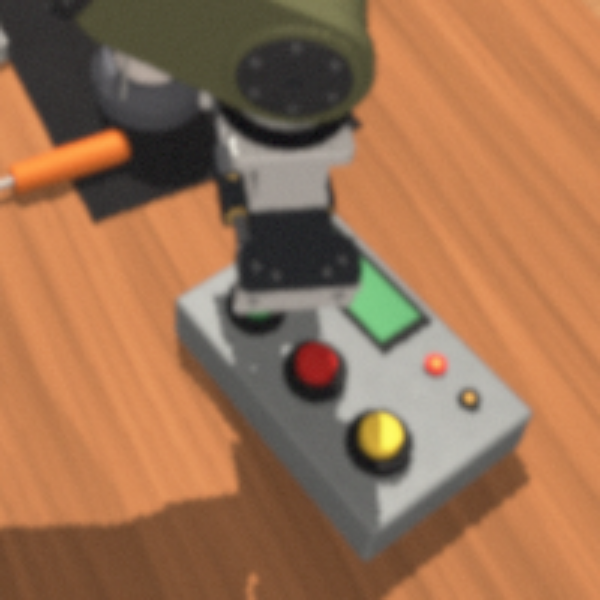

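The gripper is over the green button at about (258,315), and the red and yellow buttons are clear. I go down to contact, then press.

```bash
python3 -m inch '[0,0,0,0.002,0,0.01,1, 0,0,0,0.002,0,0.02,1, 0,0,0,0.002,0,0.03,1, 0,0,0,0.002,0,0.04,1, 0,0,0,0.002,0,0.04,1]'
python3 -m inch '[0,0,0,0,0,0.006,1, 0,0,0,0,0,0.012,1, 0,0,0,0,0,0.016,1, 0,0,0,0,0,0.018,1, 0,0,0,0,0,0.018,1]'
python3 -c "
from h import *
for i in range(4):o=readout.get_obs();print(o['tcp_pos'],o['contact_force']);im=snapshot('side')"
```

```text
time_s: 7.4
tcp_pos: [519.7, -263.0, 80.7]
tcp_rot: [-0.522, -3.098, -0.0]
contact_force: [-0.2, -0.6, 1.2]
finger_gap: 0.6
grasp_force: 0.9
time_s: 8.02
tcp_pos: [519.8, -263.1, 76.2]
tcp_rot: [0.522, 3.098, -0.0]
contact_force: [-3.7, 1.6, 9.9]
finger_gap: 0.3
grasp_force: 5.0
[ 519.83342705 -263.07154949   76.15924299] [-3.73256293  1.63645233  9.93105235]
[ 519.83053095 -263.10060986   76.17633846] [-3.10303979  1.55781643  9.07332151]
[ 519.83204553 -263.10818067   76.14968079] [-2.87366392  1.54165645 10.38559523]
[ 519.84590043 -263.06748246   76.15397576] [-4.00433809  1.61128356 10.17884674]
```

The force is about 10 N, above the 4 N needed and well under 25 N, so the button is bottomed. I retract now.

```bash
python3 -m inch '[0,0,0,0,0,-0.03,1, 0,0,0,0,0,-0.12,1, 0,0,0,0,0,-0.25,1, 0,0,0,0,0,-0.38,1, 0,0,0,0,0,-0.45,1]'; python3 -m inch '[0,0,0,0,0,0,1,0,0,0,0,0,0,1,0,0,0,0,0,0,1,0,0,0,0,0,0,1]'
python3 -c "
from h import *
import cv2
im=snapshot('scene');cv2.imwrite('pics/end.png',im)"
```

```text
time_s: 8.85
tcp_pos: [520.0, -263.1, 212.7]
tcp_rot: [0.522, 3.096, -0.001]
contact_force: [0.2, -0.3, -0.9]
finger_gap: 0.1
grasp_force: 0.0
time_s: 9.35
tcp_pos: [519.6, -262.9, 209.7]
tcp_rot: [-0.522, -3.097, -0.001]
contact_force: [0.0, 0.4, 0.7]
finger_gap: 0.7
grasp_force: 0.0
```

View pics/end.png

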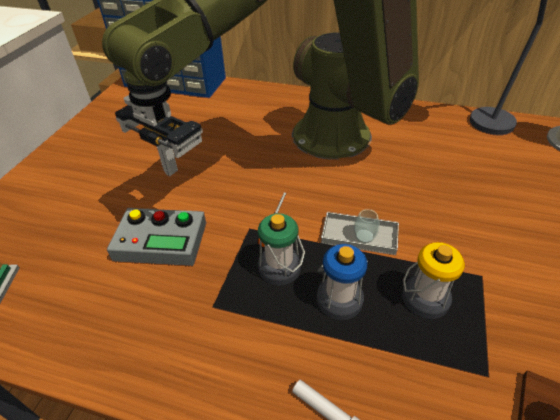

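The arm is clear above the box. The green lantern is still at (278,221) and all the other objects are where they began.

```bash
python3 -c "
from rig import robot
print(robot.sign_off())"
```

```text
the job is handed in; nothing more can be done
None
```

I touched the green lantern's cap (about 3 mm down at roughly 3 N) and let it spring back, pressed the green button to its stop at about 10 N, drew the arm clear and handed the job in; the last picture shows nothing moved, but hand-in returned no verdict.

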